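Read the stock label on a film roll with a contact reader

ROBOT

A 6-joint arm with a two-finger parallel gripper is mounted at the origin on the work surface. World frame = base frame: x ahead of the robot, y to its left, z up, the work surface at z = 0. Lengths are in m, angles in degrees, forces in N, time in s.
With the tool pointing down it reaches from about 0.3 to 0.75 m from the base axis. Payload 8.5 kg.
Tool frame: the origin (TCP) lies on the centre line of the jaws, within the pads' length; the fingertips stand 19 mm ahead of it and the grasp point (between the pads) is the TCP (env.tcp_to_tips is the z of the fingertips in the tool frame, in m); z points along the fingers, y is the line along which they close (so a half turn about z gives the same grasp; the last joint's range is limited). The gripper opens to 85 mm and grips with 20 to 120 N. Pads are 22 mm wide; open, the fingers measure 114 mm over their backs; the gripper's body (76 mm by 85 mm) begins 54 mm behind the grasp point. The pads swing forward as they close: fully open they stand 13 mm farther back than shut.
Start: joints at [57.107, 21.807, 74.336, -0, 83.858, -12.336], TCP at [0.193, 0.515, 0.25] pointing down, gripper open.
Joint ranges: [-178.18, 178.18], [-50.72, 133.34], [12.68, 142.11], [-81.47, 261.47], [9.98, 163.14], [-165.26, 165.26]. Speed limits (degrees/s): [136.94, 136.94, 180, 180, 180, 180].

INTERFACE

Orientations are given as a 3x3 rotation matrix whose columns are the frame's x, y, z axes.
In Python, from rig import env gives the robot as it stands.
- The arm moves only by the tool servo_tool, never from a script. Its argument "steps" is a list of rows, each an object of numbers: "tx", "ty", "tz": the shift along the world's x, y, z in cm; "yaw": the turn about the world's z in degrees; "claw": the finger opening in cm, from 0 to 8.54. In form: [{"tx": .., "ty": .., "tz": .., "yaw": .., "claw": ..}, ...]. A call has 1 to 20 rows; each row shifts and turns the commanded pose from where the row before left it; what a row does not reach is not made up. A row lasts 1/10 s, in which the tool goes at most 50 mm and 8.59 degrees, less where a joint would pass 70% of its speed; a pose out of reach is approached as far as the arm can. A call with a gripper value outside its range is refused whole. The fingers move at their own pace and stop on an object; "newtons" is the grip in N (left out, the last holds). Time passes only in rows, so rows that do not move let the fingers close. It gives the time, the measured TCP pose, the force, the opening and the grip force at its end, in the units of the state.
- env.observe(): the state, without advancing time (a new reading comes with each control period).
- env.get_image(name): name is "scene" or "top" or "wrist"; returns (picture, depth): 420x560x3 uint8, red, green, blue; 420x560 float32, m along the optical axis (not along the pixel's ray), 0 where there is no reading.
- env.camera_model(name): a dict with "fovy" (degrees; the focal length in pixels is half the picture's height over the tangent of half this angle, whatever the lens; pixels are square), "cx", "cy" (the principal point, pixels), "T" (4x4, takes a point from camera to world coordinates). Camera axes: x right, y down, z forward; pixel columns grow to the right and rows downward; lengths in m; the calibration is good to about 2 mm. A picture is of the moment at which its call begins: read the wrist's pose just before it. camera_model takes no time and is no camera call; for the wrist camera it gives the pose at the moment of the call.
- env.close_job(): hands the job in; it is judged then, once.
The state is a dict: "time_s": time; "q": joint angles; "qvel": joint speeds; "joint_efforts": joint torques, N m; "position": TCP position; "tool_rot": TCP orientation; "ft_force": force on the tool from outside, world axes, zero at the start; "wrist_torque": the same for the moment, N m; "grip_width": finger opening in m; "gripper_force": force on a finger pad.
Only numpy, scipy, OpenCV 4.12 (cv2) and the standard library are available. Lean on these libraries where they do the work, as an engineer would, in place of code of your own. Each camera call takes 0.05 s, during which the arm holds its last target. There are 200 camera calls.

TASK

Turn the film roll on its stand with the spoked handwheel until its barcode label is on top, then take the orange contact reader from its dock and hold its rubber nose squarely and lightly pressed on the middle of the label, still, for two seconds. Put the reader back upright in its dock, leaving the label on top, and do not disturb the other things on the bench.

Things in the scene. Friction and masses are not known exactly. Their poses are not given: they have to be found in the camera images.
- stand: grey stand fixed to the bench, foot plate 160 x 340 mm and 12 mm thick, origin under its centre; two uprights 60 mm wide at y = +-150 mm carry the roll's axle, which runs along the stand's y axis 130 mm above the bench (bearings 24 mm in radius)
- roll: blue film roll, radius 45 mm, 240 mm long, 0.9 kg, with its handwheel; turns freely in either direction about its own y axis (the axle) against some friction and stays where it is left. Origin on the axle midway along the roll; its z axis points out through the middle of the label, so z straight up means that the label is on top
- label (a point): middle of the white barcode label (56 mm along the roll, 42 mm around it) on the roll's surface, 45 mm from the axle; z is the label's outward normal, y along the roll
- wheel (a point): centre of the handwheel, on the axle 195 mm from the roll's middle towards -y, beyond the upright; hub radius 20 mm, 24 mm thick; four steel spokes 12 mm thick, pointing along +z, +x, -z and -x of this point, each ending in a red ball of radius 10 mm centred 75 mm from the axle
- reader: orange contact reader, 104 mm tall, 0.2 kg, standing nose down in its dock; origin at the tip of the black rubber nose, z up through the handle. Nose: radius 11 mm, z 0 to 16 mm; black collar: radius 27 mm, z 16 to 24 mm; handle: upright box 40 mm (x) by 30 mm (y), z 24 to 104 mm. It is gripped across its y
- dock: black block fixed to the bench, 100 x 100 x 30 mm, origin under its centre, with a wide through hole of 44 mm diameter in the middle; the reader's collar rests on its top with the nose hanging in the hole (nose tip 14 mm above the bench)
- tape_ring: bystander: yellow ring of tape, outer diameter 90 mm, 24 mm high, origin under its centre
- spray_can: bystander: white and blue can, diameter 60 mm, 140 mm high, origin under its centre
- tape_measure: bystander: yellow tape measure 70 x 38 x 62 mm, origin under its centre
- squeegee: bystander: flat green squeegee 72 x 100 x 10 mm, origin under its centre
- carton: bystander: small carton 100 x 130 x 60 mm, origin under its centre
- core: bystander: short cardboard tube standing up, diameter 60 mm, 100 mm high, origin under its centre
Mind the look-alikes: they are no part of the job. Leave any green or purple look-alike of the reader alone.

How it is judged (in metres and radians):
On the way, in this order (a step that is already met when the one before it is completed fails the run):
1. the label is turned to the top (within 29 degrees) and the reader is still in its dock (angle between label's own z axis and vertical below 0.5 rad and distance of reader from where it was at the start of the episode below 0.03 m), for 0.3 s.
2. the reader's nose is pressed with 1.5 to 20 N on the label, within 10 mm of its middle, square within 10 degrees, still, for 1.5 s (contact force between reader and roll between 1.5 and 20 N and angle between the z axis of reader and the z axis of label, either way round below 0.17 rad and distance between reader and label below 0.01 m and linear speed of reader below 0.02 m/s), for 1.5 s.
At the end, for the whole second after the job is handed in: the reader stands released, upright (within 5 degrees) and at rest in its dock, collar down on the block (nose tip 10 to 18 mm above the bench, within 13 mm of the hole's middle), and the label is still on top (within 34 degrees) (horizontal distance between reader and dock below 0.013 m and height (world z) of reader between 0.01 and 0.018 m and angle between reader's own z axis and vertical below 0.08 rad and linear speed of reader below 0.02 m/s and angle between label's own z axis and vertical below 0.6 rad); the robot touches nothing.
It fails at once if the reader is pressed hard on the roll (over 35 N) (contact force between reader and roll above 35 N).
It fails at once if another thing on the bench is disturbed (moved more than 30 mm) (distance of any of tape_ring, spray_can, tape_measure, squeegee, carton, core from where it was at the start of the episode above 0.03 m).
It also fails if it takes over 72 s, if anything falls off the work surface, if the arm or the gripper's body presses on something with over 40 N, if the wrist force passes 120 N, or if a joint passes its speed limit or range.

## Working session

There is one attempt and no reset: what is moved stays moved. The work goes in short steps, Python scripts to look and compute and a tool call to move; the robot and the scene stay as the last step left them, time stands still between calls to the robot, and variables do not carry over. Pictures are saved under pics/ and viewed, at most 10 in all, crops included, and the job is handed in when it is done.

Besides the shell and the picture viewer there is one more tool, called after "Request:" as name([rows], argument=value, ...), one row to a line, values as JSON. servo_tool: Moves the arm, as the interface text tells. Its arguments: {"type":"object","properties":{"steps":{"type":"array"},"newtons":{"type":"number"}},"required":["steps"]}

```bash
mkdir -p pics; ls; cat > h.py <<'E'
import numpy as np, cv2
from rig import env
def snap(n):
    m=env.camera_model(n); im,d=env.get_image(n)
    np.savez('/tmp/'+n+'.npz',im=im,d=d,T=m['T'],f=210/np.tan(np.radians(m['fovy']/2)),cx=m['cx'],cy=m['cy'])
    return im
def load(n):
    return np.load('/tmp/'+n+'.npz')
def cloud(s):
    v,u=np.mgrid[0:420,0:560]; d=s['d']
    P=np.stack([(u-s['cx'])/s['f']*d,(v-s['cy'])/s['f']*d,d],-1)
    return P@s['T'][:3,:3].T+s['T'][:3,3]
def save(n,im): cv2.imwrite('pics/'+n+'.png',cv2.cvtColor(im,cv2.COLOR_RGB2BGR))
E
python3 - <<'E'
from h import *
a=snap('top');b=snap('scene')
save('top0',a);save('scene0',b)
for n in('top','scene'):
    s=load(n);print(n,s['T'].round(3).tolist(),s['f'],s['cx'],s['cy'],(s['d']>0).mean())
print(env.observe())
E
```

```text
pics
top [[-0.014, -0.994, 0.108, 0.337], [-1.0, 0.013, -0.015, 0.016], [0.014, -0.108, -0.994, 1.917], [0.0, 0.0, 0.0, 1.0]] 535.9873431236659 268.55326284349115 209.05396115167952 0.9959481292517007
scene [[-0.106, 0.647, -0.755, 1.511], [0.994, 0.075, -0.075, 0.111], [0.008, -0.759, -0.651, 0.99], [0.0, 0.0, 0.0, 1.0]] 425.52672518325255 283.38544474296634 203.2840386580331 0.995969387755102
{'time_s': 0.1, 'q': array([ 5.71083321e+01,  2.18355899e+01,  7.43776533e+01,  1.31530655e-03,
        8.38597743e+01, -1.23357394e+01]), 'qvel': array([ 0.12348325, -0.05901674, -0.1033032 ,  0.05940066,  0.04298052,
       -0.04660895]), 'joint_efforts': array([ 4.34392132e-03, -4.49216330e+01, -2.31659174e+01, -1.16769352e-04,
        3.62976876e-03,  3.15679779e-05]), 'position': array([0.19298209, 0.51477963, 0.24980418]), 'tool_rot': array([[-9.36328921e-01,  3.51123406e-01, -7.11229357e-04],
       [ 3.51124003e-01,  9.36328370e-01, -1.05771339e-03],
       [ 2.94556294e-04, -1.24009734e-03, -9.99999188e-01]]), 'ft_force': array([ 0.10581973, -0.09650061, -0.15026236]), 'wrist_torque': array([ 0.0031599 , -0.03279005, -0.01235203]), 'gripper_force': 0.0, 'grip_width': 0.08568846185580258}
```

View pics/top0.png

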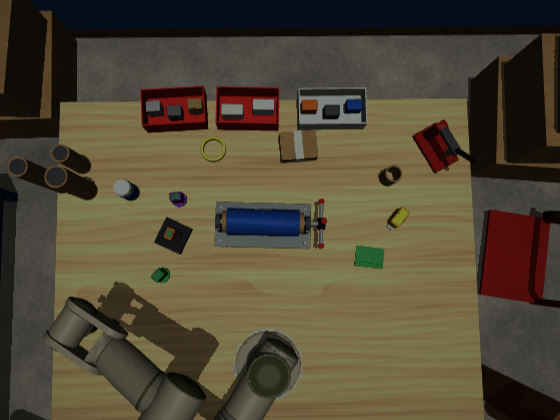

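View pics/scene0.png

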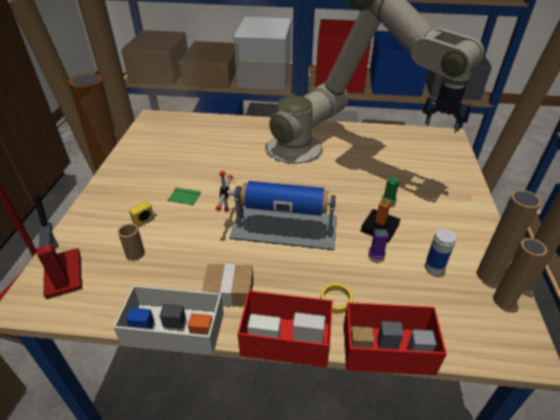

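Top view: roll at (263,222), wheel balls around (322,222), dock and reader at (173,235). In the scene view the label is at (284,207), on the +x side, and the orange reader is at (382,212), between the green and purple look-alikes.

```bash
python3 - <<'E'
from h import *
for n in('top','scene'):
    s=load(n);im=s['im'];hsv=cv2.cvtColor(im,cv2.COLOR_RGB2HSV);C=cloud(s)
    H,S,V=[hsv[...,i].astype(int) for i in range(3)]
    ins=(C[...,0]>.2)&(C[...,0]<.65)&(abs(C[...,1])<.5)&(C[...,2]>.003)&(C[...,2]<.3)
    def comp(name,m,mn=4):
        k,L,st,ce=cv2.connectedComponentsWithStats((m&ins).astype(np.uint8))
        for i in range(1,k):
            if st[i,4]>=mn:
                p=C[L==i]; print(n,name,st[i,4],ce[i].round(),'med',np.median(p,0).round(3),'min',p.min(0).round(3),'max',p.max(0).round(3))
    comp('red',((H<6)|(H>174))&(S>150)&(V>60))
    comp('orange',(H>=6)&(H<16)&(S>170)&(V>60))
    comp('blue',(H>105)&(H<130)&(S>120)&(V>50),30)
    comp('green',(H>45)&(H<85)&(S>100)&(V>40),8)
    comp('purple',(H>130)&(H<165)&(S>80),8)
    comp('black',(V<45)&(C[...,2]<.06),30)
    comp('grey/white',(S<60)&(V>90),20)
    print()
big=cv2.resize(load('scene')['im'][140:280,190:470],None,fx=2.8,fy=2.8,interpolation=2)
t=cv2.resize(load('top')['im'][140:290,140:420],None,fx=2.8,fy=2.8,interpolation=2)
save('crop0',big[:, :]);save('cropt',t)
E
```

```text
top red 17 [321. 201.] med [ 0.556 -0.188  0.134] min [ 0.552 -0.195  0.124] max [ 0.563 -0.18   0.144]
top red 24 [324. 220.] med [ 0.483 -0.185  0.211] min [ 0.475 -0.193  0.201] max [ 0.492 -0.177  0.223]
top red 20 [321. 246.] med [ 0.406 -0.182  0.139] min [ 0.398 -0.19   0.129] max [ 0.412 -0.173  0.149]
top orange 45 [169. 233.] med [0.456 0.327 0.116] min [0.436 0.308 0.029] max [0.483 0.346 0.123]
top blue 1697 [263. 222.] med [0.485 0.011 0.169] min [ 0.445 -0.111  0.137] max [0.532 0.131 0.189]
top green 31 [175. 196.] med [0.583 0.307 0.105] min [0.576 0.296 0.098] max [0.59  0.318 0.113]
top green 36 [169. 233.] med [0.456 0.324 0.119] min [0.446 0.313 0.112] max [0.467 0.334 0.129]
top green 394 [369. 258.] med [ 0.365 -0.367  0.008] min [ 0.329 -0.418  0.003] max [ 0.408 -0.315  0.024]
top green 104 [157. 275.] med [0.317 0.366 0.103] min [0.297 0.345 0.004] max [0.34  0.395 0.113]
top green 46 [166. 276.] med [0.308 0.35  0.023] min [0.291 0.339 0.006] max [0.34  0.367 0.06 ]
top purple 135 [179. 200.] med [0.572 0.294 0.064] min [0.558 0.282 0.014] max [0.603 0.327 0
[... 2238 characters left out ...]
.414 -0.186  0.132] max [ 0.485 -0.175  0.17 ]
scene grey/white 36 [231. 191.] med [ 0.486 -0.159  0.138] min [ 0.464 -0.17   0.131] max [ 0.498 -0.142  0.157]
scene grey/white 39 [221. 200.] med [ 0.521 -0.183  0.134] min [ 0.376 -0.235  0.005] max [ 0.546 -0.178  0.138]
scene grey/white 56 [283. 203.] med [0.53  0.008 0.147] min [ 0.523 -0.016  0.133] max [0.537 0.037 0.153]
scene grey/white 507 [287. 215.] med [0.437 0.019 0.013] min [ 0.406 -0.138  0.007] max [0.534 0.159 0.114]
scene grey/white 975 [285. 238.] med [0.551 0.025 0.013] min [ 0.417 -0.159  0.003] max [0.576 0.184 0.11 ]
scene grey/white 311 [444. 239.] med [0.624 0.479 0.139] min [0.585 0.454 0.102] max [0.643 0.5   0.146]
```

View pics/crop0.png

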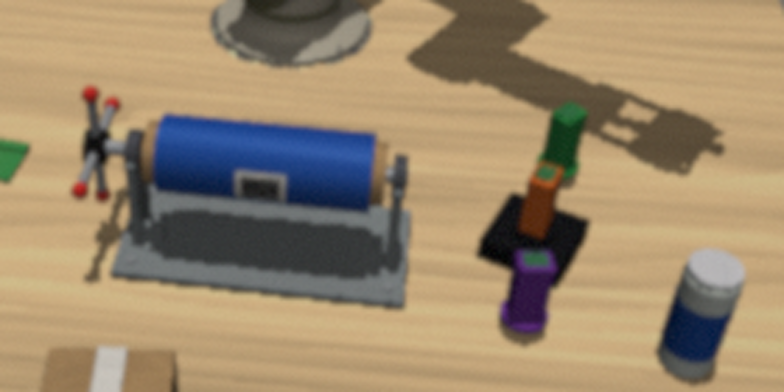

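Request:
servo_tool([
  {"tx": 3, "ty": -2.2, "tz": 1, "yaw": 2.6},
  {"tx": 3, "ty": -2.2, "tz": 1, "yaw": 2.6},
  {"tx": 3, "ty": -2.2, "tz": 1, "yaw": 2.6},
  {"tx": 3, "ty": -2.2, "tz": 1, "yaw": 2.6},
  {"tx": 3, "ty": -2.2, "tz": 1, "yaw": 2.6},
  {"tx": 3, "ty": -2.2, "tz": 1, "yaw": 2.6},
  {"tx": 3, "ty": -2.2, "tz": 1, "yaw": 2.6},
  {"tx": 3, "ty": -2.2, "tz": 1, "yaw": 2.6},
  {"tx": 0},
  {"tx": 0},
  {"tx": 0},
])

```text
invalid input at $.steps[0]: expected keys tx, ty, tz, yaw, claw
```

```bash
python3 - <<'E'
from h import *
o=env.observe();print(o['position'],o['tool_rot'].round(3).tolist(),o['q'].round(1))
a=snap('wrist');save('w1',a)
s=load('wrist');print(s['T'].round(3).tolist(),s['f'],s['cx'],s['cy'])
# roll axis from both fixed views
for n in('top','scene'):
    s=load(n);hsv=cv2.cvtColor(s['im'],cv2.COLOR_RGB2HSV).astype(int);C=cloud(s)
    m=(hsv[...,0]>105)&(hsv[...,0]<130)&(hsv[...,1]>120)&(hsv[...,2]>50)&(abs(C[...,1])<.2)&(C[...,2]>.1)
    p=C[m]; 
    # cylinder-axis fit
    from scipy.optimize import least_squares
    f=lambda q:np.hypot(p[:,0]-(q[0]+q[1]*p[:,1]),p[:,2]-q[2])-.045
    r=least_squares(f,[.485,0,.13],loss='soft_l1',f_scale=.003);print(n,r.x,'yrange',np.percentile(p[:,1],[.5,99.5]))
E
```

```text
[0.19298209 0.51477963 0.24980418] [[-0.936, 0.351, -0.001], [0.351, 0.936, -0.001], [0.0, -0.001, -1.0]] [ 57.1  21.8  74.4   0.   83.9 -12.3]
[[0.351, 0.904, 0.245, 0.129], [0.936, -0.339, -0.094, 0.538], [-0.002, 0.263, -0.965, 0.373], [0.0, 0.0, 0.0, 1.0]] 353.99531677953405 275.3692765156497 205.60825138154024
top [0.48692458 0.03762705 0.12949278] yrange [-0.10919041  0.12925433]
scene [0.40125434 0.59042776 0.17098125] yrange [-0.17377489  0.18258008]
```

View pics/w1.png

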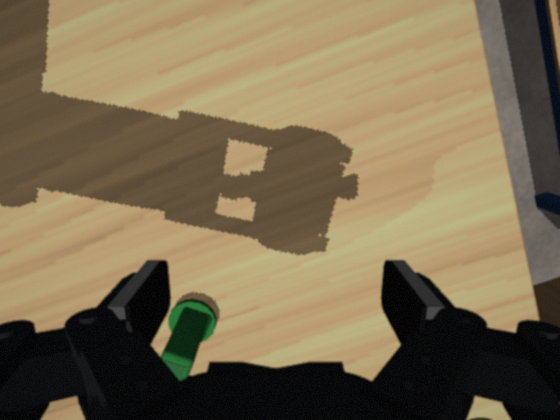

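Only the wrist view was new: green look-alike near (190,330), and the fingers at the bottom of the frame. The move was refused because every key is required, so I'm resending it.

Request:
servo_tool([
  {"tx": 3.4, "ty": -2.1, "tz": 1, "yaw": 2, "claw": 8.5},
  {"tx": 3.4, "ty": -2.1, "tz": 1, "yaw": 2, "claw": 8.5},
  {"tx": 3.4, "ty": -2.1, "tz": 1, "yaw": 2, "claw": 8.5},
  {"tx": 3.4, "ty": -2.1, "tz": 1, "yaw": 2, "claw": 8.5},
  {"tx": 3.4, "ty": -2.1, "tz": 1, "yaw": 2, "claw": 8.5},
  {"tx": 3.4, "ty": -2.1, "tz": 1, "yaw": 2, "claw": 8.5},
  {"tx": 3.4, "ty": -2.1, "tz": 1, "yaw": 2, "claw": 8.5},
  {"tx": 3.4, "ty": -2.1, "tz": 1, "yaw": 2, "claw": 8.5},
  {"tx": 3.4, "ty": -2.1, "tz": 0, "yaw": 2.4, "claw": 8.5},
  {"tx": 0, "ty": 0, "tz": 0, "yaw": 0, "claw": 8.5},
  {"tx": 0, "ty": 0, "tz": 0, "yaw": 0, "claw": 8.5},
])

```text
time_s: 1.25
position: [0.4995, 0.3255, 0.3296]
tool_rot: [[-0.999, 0.039, -0.001], [0.039, 0.999, -0.0], [0.001, -0.0, -1.0]]
ft_force: [-0.2, -0.2, 0.2]
grip_width: 0.0851
gripper_force: 0.0
```

```bash
python3 - <<'E'
from h import *
o=env.observe();print(o['position'],o['tool_rot'].round(3).tolist(),o['q'].round(1))
a=snap('wrist');save('w2',a)
s=load('wrist');C=cloud(s);hsv=cv2.cvtColor(a,cv2.COLOR_RGB2HSV).astype(int);H,S,V=[hsv[...,i] for i in range(3)]
np.savez('/tmp/reader.npz',**{k:s[k] for k in s})
roi=(np.hypot(C[...,0]-.455,C[...,1]-.325)<.09)
def rect(name,m,z):
    m=(m&roi).astype(np.uint8);n,L,st,ce=cv2.connectedComponentsWithStats(m)
    if n<2:print(name,0);return
    i=1+st[1:,4].argmax();v,u=np.nonzero(L==i)
    d=np.stack([(u-s['cx'])/s['f'],(v-s['cy'])/s['f'],np.ones(len(u))],-1)@s['T'][:3,:3].T
    p=s['T'][:3,3]+d*((z-s['T'][2,3])/d[:,2])[:,None]
    print(name,st[i,4],ce[i],cv2.minAreaRect((p[:,:2]*1000).astype(np.float32)),'zmed',np.median(C[L==i][:,2]))
top=(C[...,2]>.108)&(C[...,2]<.13);rect('handletop',top,.118)
rect('dock',(C[...,2]>.022)&(C[...,2]<.036),.030)
E
```

```text
[0.49949567 0.32548368 0.32963155] [[-0.999, 0.039, -0.001], [0.039, 0.999, -0.0], [0.001, -0.0, -1.0]] [ 21.7  24.5  57.1   0.   98.5 -66. ]
handletop 1360 [275.62132353 131.79705882] ((451.99798583984375, 327.4451904296875), (29.61400604248047, 39.46636962890625), 66.96383666992188) zmed 0.11803422887222642
dock 5646 [277.42543394 122.84006376] ((450.5203857421875, 329.08294677734375), (99.93856811523438, 99.96575164794922), 64.70256805419922) zmed 0.029953730283608454
```

View pics/w2.png

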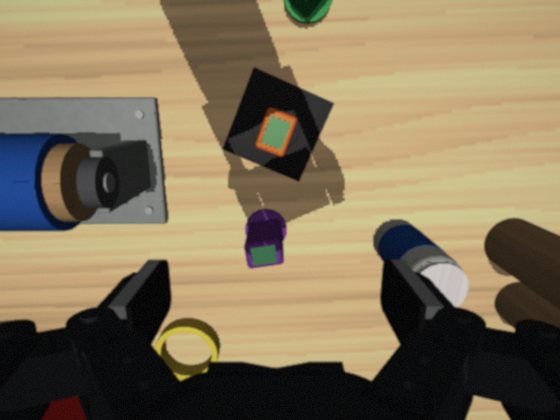

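Wrist view: reader top at (276,132) on the dock at (277,123). The reader sits at (0.4515, 0.328), with its short axis along about 66°. Next stop is the wheel.

Request:
servo_tool([
  {"tx": 0, "ty": -3.4, "tz": 0, "yaw": 0, "claw": 6},
  {"tx": 0, "ty": -3.4, "tz": 0, "yaw": 0, "claw": 6},
  {"tx": 0, "ty": -3.4, "tz": 0, "yaw": 0, "claw": 6},
  {"tx": 0, "ty": -3.4, "tz": 0, "yaw": 0, "claw": 6},
  {"tx": 0, "ty": -3.4, "tz": 0, "yaw": 0, "claw": 6},
  {"tx": 0, "ty": -3.4, "tz": 0, "yaw": 0, "claw": 6},
  {"tx": 0, "ty": -3.4, "tz": 0, "yaw": 0, "claw": 6},
  {"tx": 0, "ty": -3.4, "tz": 0, "yaw": 0, "claw": 6},
  {"tx": 0, "ty": -3.4, "tz": 0, "yaw": 0, "claw": 6},
  {"tx": 0, "ty": -3.4, "tz": 0, "yaw": 0, "claw": 6},
  {"tx": 0, "ty": -3.4, "tz": 0, "yaw": 0, "claw": 6},
  {"tx": 0, "ty": -3.4, "tz": 0, "yaw": 0, "claw": 6},
  {"tx": 0, "ty": -3.4, "tz": 0, "yaw": 0, "claw": 6},
  {"tx": 0, "ty": -3.4, "tz": 0, "yaw": 0, "claw": 6},
  {"tx": 0, "ty": -3.4, "tz": 0, "yaw": 0, "claw": 6},
  {"tx": 0, "ty": 0, "tz": 0, "yaw": 0, "claw": 6},
  {"tx": 0, "ty": 0, "tz": 0, "yaw": 0, "claw": 6},
])

```text
time_s: 3.0
position: [0.499, -0.1832, 0.3303]
tool_rot: [[-0.999, 0.038, -0.0], [0.038, 0.999, 0.0], [0.0, 0.0, -1.0]]
ft_force: [-0.2, 0.9, 0.9]
grip_width: 0.06
gripper_force: 0.0
```

```bash
cat > balls.py <<'E'
from h import *
def balls():
    o=env.observe();print(o['position'],o['q'].round(1))
    a=snap('wrist');s=load('wrist');C=cloud(s);hsv=cv2.cvtColor(a,cv2.COLOR_RGB2HSV).astype(int);H,S,V=[hsv[...,i] for i in range(3)]
    m=((H<6)|(H>174))&(S>150)&(V>60)&(abs(C[...,1]+.185)<.05)&(C[...,2]>.02)&(C[...,0]>.35)&(C[...,0]<.62)
    n,L,st,ce=cv2.connectedComponentsWithStats(m.astype(np.uint8))
    for i in range(1,n):
        if st[i,4]>25:
            p=C[L==i];c=s['T'][:3,3];d=np.median(p,0)-c
            # ball centre: along the ray to the blob's centroid, 10 mm behind the nearest surface
            r=s['T'][:3,:3]@np.array([(ce[i][0]-s['cx'])/s['f'],(ce[i][1]-s['cy'])/s['f'],1]);r/=np.linalg.norm(r)
            k=np.percentile((p-c)@r,5)+.010
            print(st[i,4],ce[i].round(),(c+k*r).round(4))
    return a,s,C,hsv
E
python3 - <<'E'
from balls import *
balls()
E
```

```text
[ 0.49901245 -0.18320089  0.33028824] [ -32.9   17.4   67.9    0.    94.7 -120.8]
349 [274.  74.] [ 0.4022 -0.1803  0.1331]
550 [274. 180.] [ 0.4801 -0.1832  0.2049]
199 [274. 239.] [ 0.5537 -0.186   0.128 ]
```

Request:
servo_tool([
  {"tx": -1, "ty": 0, "tz": -2.5, "yaw": 0, "claw": 6},
  {"tx": -0.9, "ty": 0, "tz": -2.5, "yaw": 0, "claw": 6},
  {"tx": 0, "ty": 0, "tz": -2.5, "yaw": 0, "claw": 6},
  {"tx": 0, "ty": 0, "tz": -2.5, "yaw": 0, "claw": 6},
  {"tx": 0, "ty": 0, "tz": -2.6, "yaw": 0, "claw": 6},
  {"tx": 0, "ty": 0, "tz": 0, "yaw": 0, "claw": 4},
  {"tx": 0, "ty": 0, "tz": 0, "yaw": 0, "claw": 1.6},
  {"tx": 0, "ty": 0, "tz": 0, "yaw": 0, "claw": 1.6},
  {"tx": 0, "ty": 0, "tz": 0, "yaw": 0, "claw": 1.6},
  {"tx": 0, "ty": 0, "tz": 0, "yaw": 0, "claw": 1.6},
], newtons=30)

```text
time_s: 4.05
position: [0.4808, -0.1834, 0.206]
tool_rot: [[-0.999, 0.037, 0.003], [0.037, 0.999, -0.0], [-0.003, -0.0, -1.0]]
ft_force: [0.1, 5.1, 6.7]
grip_width: 0.0176
gripper_force: 29.3
```

```bash
python3 - <<'E'
import numpy as np
a=np.radians(np.r_[2:-91:-5.2857]);a=np.radians(np.linspace(2,-90,19))
x=7.5*np.sin(a);z=7.5*np.cos(a);print(np.c_[np.diff(x),np.diff(z)].round(2).tolist())
E
```

```text
[[-0.67, -0.01], [-0.67, -0.07], [-0.66, -0.13], [-0.64, -0.18], [-0.62, -0.24], [-0.6, -0.29], [-0.57, -0.35], [-0.54, -0.4], [-0.5, -0.44], [-0.46, -0.49], [-0.41, -0.52], [-0.37, -0.56], [-0.32, -0.59], [-0.26, -0.62], [-0.21, -0.64], [-0.15, -0.65], [-0.09, -0.66], [-0.03, -0.67]]
```

Request:
servo_tool([
  {"tx": -0.67, "ty": 0.03, "tz": -0.01, "yaw": 0, "claw": 1.6},
  {"tx": -0.67, "ty": 0.03, "tz": -0.07, "yaw": 0, "claw": 1.6},
  {"tx": -0.66, "ty": 0.02, "tz": -0.13, "yaw": 0, "claw": 1.6},
  {"tx": -0.64, "ty": 0.02, "tz": -0.18, "yaw": 0, "claw": 1.6},
  {"tx": -0.62, "ty": 0.02, "tz": -0.24, "yaw": 0, "claw": 1.6},
  {"tx": -0.6, "ty": 0.02, "tz": -0.29, "yaw": 0, "claw": 1.6},
  {"tx": -0.57, "ty": 0.02, "tz": -0.35, "yaw": 0, "claw": 1.6},
  {"tx": -0.54, "ty": 0.02, "tz": -0.4, "yaw": 0, "claw": 1.6},
  {"tx": -0.5, "ty": 0.02, "tz": -0.44, "yaw": 0, "claw": 1.6},
], newtons=30)

```text
time_s: 4.95
position: [0.4256, -0.1814, 0.1842]
tool_rot: [[-0.999, 0.037, 0.002], [0.037, 0.999, 0.0], [-0.002, 0.0, -1.0]]
ft_force: [2.0, 6.3, 3.1]
grip_width: 0.018
gripper_force: 30.5
```

Request:
servo_tool([
  {"tx": -0.46, "ty": 0.02, "tz": -0.49, "yaw": 0, "claw": 1.6},
  {"tx": -0.41, "ty": 0.02, "tz": -0.52, "yaw": 0, "claw": 1.6},
  {"tx": -0.37, "ty": 0.01, "tz": -0.56, "yaw": 0, "claw": 1.6},
  {"tx": -0.32, "ty": 0.01, "tz": -0.59, "yaw": 0, "claw": 1.6},
  {"tx": -0.26, "ty": 0.01, "tz": -0.62, "yaw": 0, "claw": 1.6},
  {"tx": -0.21, "ty": 0.01, "tz": -0.64, "yaw": 0, "claw": 1.6},
  {"tx": -0.15, "ty": 0, "tz": -0.65, "yaw": 0, "claw": 1.6},
  {"tx": -0.09, "ty": 0, "tz": -0.66, "yaw": 0, "claw": 1.6},
  {"tx": -0.03, "ty": 0, "tz": -0.67, "yaw": 0, "claw": 1.6},
  {"tx": 0, "ty": 0, "tz": 0, "yaw": 0, "claw": 1.6},
  {"tx": 0, "ty": 0, "tz": 0, "yaw": 0, "claw": 1.6},
])

```text
time_s: 6.05
position: [0.4023, -0.1805, 0.1295]
tool_rot: [[-0.999, 0.038, -0.0], [0.038, 0.999, 0.001], [0.0, 0.001, -1.0]]
ft_force: [1.1, 5.9, -0.5]
grip_width: 0.0179
gripper_force: 32.0
```

```bash
cat > label.py <<'E'
from h import *
def label(n):
    s=load(n);C=cloud(s);hsv=cv2.cvtColor(s['im'],cv2.COLOR_RGB2HSV).astype(int)
    m=(hsv[...,1]<90)&(hsv[...,2]>80)&(abs(C[...,1]-.01)<.06)&(C[...,2]>.12)&(C[...,2]<.2)&(abs(C[...,0]-.487)<.05)
    k,L,st,ce=cv2.connectedComponentsWithStats(m.astype(np.uint8))
    if k<2: print('none');return
    i=1+st[1:,4].argmax();q=cv2.convexHull(np.argwhere(L==i)[:,::-1].astype(np.int32))
    mm=np.zeros(m.shape,np.uint8);cv2.fillPoly(mm,[q],1);p=C[mm>0]
    ang=np.degrees(np.arctan2(p[:,0]-(.4869+.0376*p[:,1]),p[:,2]-.13))
    print(n,'px',st[i,4],ce[i],'lo/hi',np.percentile(p,[1,99],axis=0).round(4).tolist(),'mid',(np.percentile(p,1,axis=0)+np.percentile(p,99,axis=0)).round(4)/2,'ang',np.percentile(ang,[1,50,99]).round(1))
E
python3 - <<'E'
from label import *
snap('top');label('top');a=snap('scene');label('scene');save('scene2',cv2.resize(a[150:250,190:330],None,fx=4,fy=4))
E
```

```text
top px 125 [262.68  220.208] lo/hi [[0.471, -0.0177, 0.1624], [0.5148, 0.0381, 0.1839]] mid [0.4929  0.0102  0.17315] ang [-22.2   4.6  37.7]
scene px 163 [284.09815951 189.2392638 ] lo/hi [[0.2445, -0.0251, -0.0007], [0.5158, 0.0414, 0.1801]] mid [0.3801  0.00815 0.0897 ] ang [-118.5   10.6   34.8]
```

View pics/scene2.png

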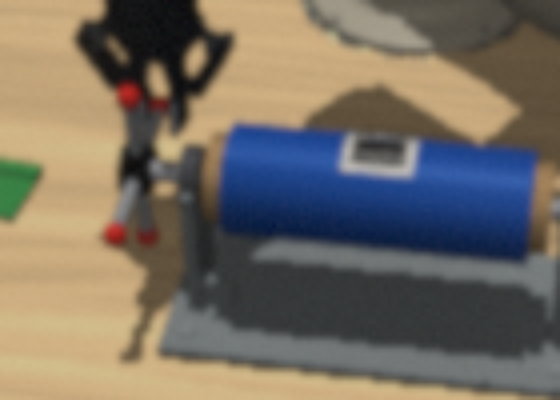

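The label is near the top, roughly 5–8° toward +x. I'll turn about 5° more, release, rise and look from above the roll.

Request:
servo_tool([
  {"tx": 0.01, "ty": 0, "tz": -0.35, "yaw": 0, "claw": 1.6},
  {"tx": 0.02, "ty": 0, "tz": -0.35, "yaw": 0, "claw": 1.6},
  {"tx": 0, "ty": 0, "tz": 0, "yaw": 0, "claw": 1.6},
  {"tx": 0, "ty": 0, "tz": 0, "yaw": 0, "claw": 4.5},
  {"tx": 0, "ty": 0, "tz": 0, "yaw": 0, "claw": 4.5},
  {"tx": 0, "ty": 0, "tz": 0, "yaw": 0, "claw": 4.5},
  {"tx": 0, "ty": 0, "tz": 2, "yaw": 0, "claw": 4.5},
  {"tx": 0, "ty": 0, "tz": 3, "yaw": 0, "claw": 4.5},
  {"tx": 0, "ty": 0, "tz": 4, "yaw": 0, "claw": 4.5},
  {"tx": 0, "ty": 0, "tz": 4, "yaw": 0, "claw": 4.5},
  {"tx": 1, "ty": 2, "tz": 4, "yaw": 0, "claw": 6},
  {"tx": 2, "ty": 3, "tz": 3, "yaw": 0, "claw": 6},
  {"tx": 2, "ty": 3, "tz": 0, "yaw": 0, "claw": 6},
  {"tx": 2, "ty": 3, "tz": 0, "yaw": 0, "claw": 6},
  {"tx": 2, "ty": 3, "tz": 0, "yaw": 0, "claw": 6},
  {"tx": 2, "ty": 3, "tz": 0, "yaw": 0, "claw": 6},
  {"tx": 1, "ty": 2, "tz": 0, "yaw": 0, "claw": 6},
  {"tx": 0, "ty": 0, "tz": 0, "yaw": 0, "claw": 6},
  {"tx": 0, "ty": 0, "tz": 0, "yaw": 0, "claw": 6},
])

```text
time_s: 8.05
position: [0.5226, 0.0086, 0.3222]
tool_rot: [[-0.999, 0.037, -0.0], [0.037, 0.999, -0.0], [0.0, -0.0, -1.0]]
ft_force: [-0.4, -0.5, -0.0]
grip_width: 0.0598
gripper_force: 0.0
```

```bash
python3 - <<'E'
from label import *
print(env.observe()['position'])
a=snap('wrist');label('wrist');save('w3',a)
s=load('wrist');C=cloud(s);hsv=cv2.cvtColor(a,cv2.COLOR_RGB2HSV).astype(int)
m=(hsv[...,0]>105)&(hsv[...,0]<130)&(hsv[...,1]>120)&(hsv[...,2]>40)&(C[...,2]>.11)&(C[...,2]<.2)&(abs(C[...,1])<.14);p=C[m]
from scipy.optimize import least_squares
f=lambda q:np.hypot(p[:,0]-(q[0]+q[1]*p[:,1]),p[:,2]-q[2])-.045
r=least_squares(f,[.485,0,.13],loss='soft_l1',f_scale=.002);print(len(p),r.x)
E
```

```text
[0.52261459 0.00861042 0.32216611]
wrist px 3631 [277.83255302 148.20627926] lo/hi [[0.4631, -0.0165, 0.1688], [0.5057, 0.04, 0.1768]] mid [0.4844  0.01175 0.1728 ] ang [-31.2  -5.2  24.8]
26933 [0.48450185 0.03724729 0.12971599]
```

View pics/w3.png

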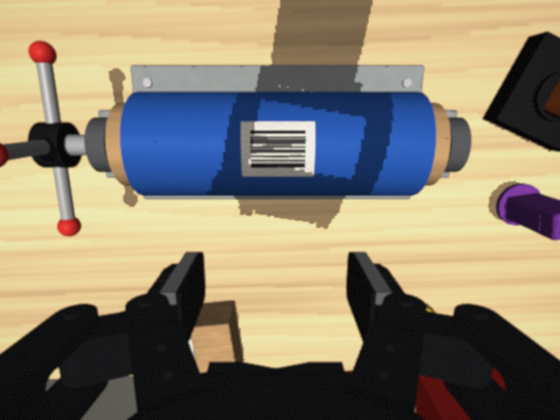

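Label at image (278,148), on top within about 1°, with its middle at (0.485, 0.012). I'll fetch the reader now.

Request:
servo_tool([
  {"tx": -0.71, "ty": 3.2, "tz": 0, "yaw": -2.2, "claw": 7},
  {"tx": -0.71, "ty": 3.2, "tz": 0, "yaw": -2.2, "claw": 7},
  {"tx": -0.71, "ty": 3.2, "tz": 0, "yaw": -2.2, "claw": 7},
  {"tx": -0.71, "ty": 3.2, "tz": 0, "yaw": -2.2, "claw": 7},
  {"tx": -0.71, "ty": 3.2, "tz": 0, "yaw": -2.2, "claw": 7},
  {"tx": -0.71, "ty": 3.2, "tz": 0, "yaw": -2.2, "claw": 7},
  {"tx": -0.71, "ty": 3.2, "tz": 0, "yaw": -2.2, "claw": 7},
  {"tx": -0.71, "ty": 3.2, "tz": 0, "yaw": -2.2, "claw": 7},
  {"tx": -0.71, "ty": 3.2, "tz": 0, "yaw": -2.2, "claw": 7},
  {"tx": -0.71, "ty": 3.1, "tz": 0, "yaw": -2, "claw": 7},
  {"tx": 0, "ty": 0, "tz": -4, "yaw": 0, "claw": 7},
  {"tx": 0, "ty": 0, "tz": -4, "yaw": 0, "claw": 7},
  {"tx": 0, "ty": 0, "tz": -4, "yaw": 0, "claw": 7},
  {"tx": 0, "ty": 0, "tz": -2, "yaw": 0, "claw": 7},
  {"tx": 0, "ty": 0, "tz": 0, "yaw": 0, "claw": 7},
  {"tx": 0, "ty": 0, "tz": 0, "yaw": 0, "claw": 7},
], newtons=50)

```text
time_s: 9.7
position: [0.4525, 0.3271, 0.1833]
tool_rot: [[-0.913, 0.407, 0.001], [0.407, 0.913, 0.0], [-0.001, 0.001, -1.0]]
ft_force: [0.2, 0.4, 0.8]
grip_width: 0.0702
gripper_force: 0.0
```

Lined up. Descend and grip.

Request:
servo_tool([
  {"tx": -0.05, "ty": 0.1, "tz": -3, "yaw": 0, "claw": 7},
  {"tx": 0, "ty": 0, "tz": -3, "yaw": 0, "claw": 7},
  {"tx": 0, "ty": 0, "tz": -2.1, "yaw": 0, "claw": 7},
  {"tx": 0, "ty": 0, "tz": -1, "yaw": 0, "claw": 7},
  {"tx": 0, "ty": 0, "tz": 0, "yaw": 0, "claw": 5},
  {"tx": 0, "ty": 0, "tz": 0, "yaw": 0, "claw": 2.4},
  {"tx": 0, "ty": 0, "tz": 0, "yaw": 0, "claw": 2.4},
  {"tx": 0, "ty": 0, "tz": 0, "yaw": 0, "claw": 2.4},
  {"tx": 0, "ty": 0, "tz": 0, "yaw": 0, "claw": 2.4},
  {"tx": 0, "ty": 0, "tz": 0, "yaw": 0, "claw": 2.4},
  {"tx": 0, "ty": 0, "tz": 0, "yaw": 0, "claw": 2.4},
], newtons=50)

```text
time_s: 10.8
position: [0.4519, 0.3291, 0.0928]
tool_rot: [[-0.914, 0.406, 0.003], [0.406, 0.914, 0.001], [-0.002, 0.002, -1.0]]
ft_force: [-0.0, 0.2, 6.8]
grip_width: 0.0294
gripper_force: 49.8
```

Request:
servo_tool([
  {"tx": 0, "ty": 0, "tz": 2, "yaw": 0, "claw": 2.4},
  {"tx": 0, "ty": 0, "tz": 3, "yaw": 0, "claw": 2.4},
  {"tx": 0, "ty": 0, "tz": 4, "yaw": 0, "claw": 2.4},
  {"tx": 0, "ty": 0, "tz": 4, "yaw": 0, "claw": 2.4},
  {"tx": 0, "ty": 0, "tz": 4, "yaw": 0, "claw": 2.4},
  {"tx": 0, "ty": 0, "tz": 3, "yaw": 0, "claw": 2.4},
  {"tx": 0.3, "ty": -2.7, "tz": 0, "yaw": 0, "claw": 2.4},
  {"tx": 0.3, "ty": -3, "tz": 0, "yaw": 0, "claw": 2.4},
  {"tx": 0.3, "ty": -3, "tz": 0, "yaw": 0, "claw": 2.4},
  {"tx": 0.3, "ty": -3, "tz": 0, "yaw": 0, "claw": 2.4},
  {"tx": 0.3, "ty": -3, "tz": 0, "yaw": 0, "claw": 2.4},
  {"tx": 0.3, "ty": -3, "tz": 0, "yaw": 0, "claw": 2.4},
  {"tx": 0.3, "ty": -3, "tz": 0, "yaw": 0, "claw": 2.4},
  {"tx": 0.3, "ty": -3, "tz": 0, "yaw": 0, "claw": 2.4},
  {"tx": 0.3, "ty": -3, "tz": 0, "yaw": 0, "claw": 2.4},
  {"tx": 0.3, "ty": -3, "tz": 0, "yaw": 0, "claw": 2.4},
  {"tx": 0.3, "ty": -2, "tz": 0, "yaw": 0, "claw": 2.4},
  {"tx": 0, "ty": 0, "tz": 0, "yaw": 0, "claw": 2.4},
  {"tx": 0, "ty": 0, "tz": 0, "yaw": 0, "claw": 2.4},
  {"tx": 0, "ty": 0, "tz": 0, "yaw": 0, "claw": 2.4},
])

```text
time_s: 12.8
position: [0.484, 0.0126, 0.2914]
tool_rot: [[-0.914, 0.405, 0.0], [0.405, 0.914, 0.0], [0.0, 0.0, -1.0]]
ft_force: [0.2, 0.0, -2.4]
grip_width: 0.0297
gripper_force: 49.9
```

```bash
python3 - <<'E'
from label import *
o=env.observe();print(o['position'],o['ft_force'],o['q'].round(1))
a=snap('wrist');b=snap('scene');label('wrist');label('scene')
save('ws4',np.vstack([a[60:],cv2.resize(b[140:240,210:350],(560,400))])[:, :][:600])
E
```

```text
[0.48398781 0.01259964 0.29139275] [ 0.1944561   0.0092534  -2.42177094] [-12.6  13.5  79.7   0.   86.8 -78.7]
wrist px 1301 [277.50653344 188.54189085] lo/hi [[0.4578, -0.0152, 0.1688], [0.4957, 0.0402, 0.2566]] mid [0.47675 0.0125  0.2127 ] ang [-31.7 -13.7   9.5]
scene px 68 [283.82352941 190.20588235] lo/hi [[0.4835, -0.0166, 0.1686], [0.5115, 0.0391, 0.1794]] mid [0.4975  0.01125 0.174  ] ang [-4.1 16.3 29.8]
```

View pics/ws4.png

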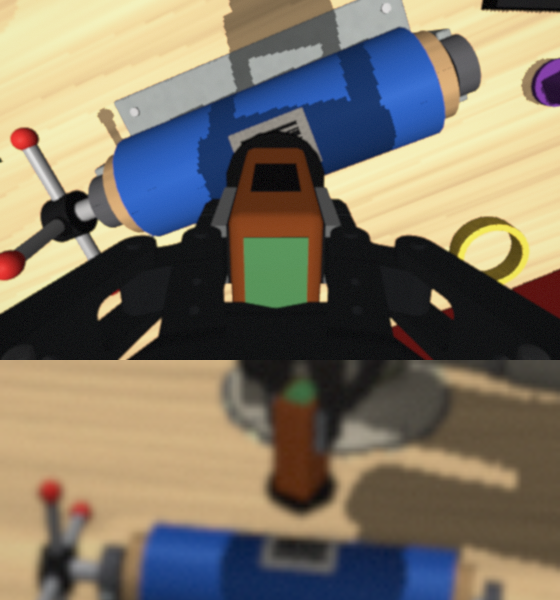

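The reader is held upright over the label, with its nose about 38 mm above it. I'll lower it gently.

Request:
servo_tool([
  {"tx": 0.1, "ty": -0.05, "tz": -1, "yaw": 0, "claw": 2.4},
  {"tx": 0, "ty": 0, "tz": -1, "yaw": 0, "claw": 2.4},
  {"tx": 0, "ty": 0, "tz": -0.8, "yaw": 0, "claw": 2.4},
  {"tx": 0, "ty": 0, "tz": -0.4, "yaw": 0, "claw": 2.4},
  {"tx": 0, "ty": 0, "tz": -0.2, "yaw": 0, "claw": 2.4},
  {"tx": 0, "ty": 0, "tz": 0, "yaw": 0, "claw": 2.4},
  {"tx": 0, "ty": 0, "tz": 0, "yaw": 0, "claw": 2.4},
])

```text
time_s: 13.6
position: [0.4854, 0.0112, 0.2575]
tool_rot: [[-0.914, 0.406, 0.001], [0.406, 0.914, -0.0], [-0.001, 0.0, -1.0]]
ft_force: [-0.5, 0.3, -1.6]
grip_width: 0.0298
gripper_force: 50.0
```

Request:
servo_tool([
  {"tx": 0, "ty": 0, "tz": -0.1, "yaw": 0, "claw": 2.4},
  {"tx": 0, "ty": 0, "tz": -0.1, "yaw": 0, "claw": 2.4},
  {"tx": 0, "ty": 0, "tz": -0.1, "yaw": 0, "claw": 2.4},
  {"tx": 0, "ty": 0, "tz": 0, "yaw": 0, "claw": 2.4},
  {"tx": 0, "ty": 0, "tz": 0, "yaw": 0, "claw": 2.4},
])

```text
time_s: 14.1
position: [0.4852, 0.0113, 0.2542]
tool_rot: [[-0.914, 0.406, 0.0], [0.406, 0.914, -0.0], [-0.0, -0.0, -1.0]]
ft_force: [0.0, 0.1, -2.1]
grip_width: 0.0294
gripper_force: 50.0
```

Request:
servo_tool([
  {"tx": 0, "ty": 0, "tz": -0.1, "yaw": 0, "claw": 2.4},
  {"tx": 0, "ty": 0, "tz": 0, "yaw": 0, "claw": 2.4},
  {"tx": 0, "ty": 0, "tz": 0, "yaw": 0, "claw": 2.4},
])

```text
time_s: 14.4
position: [0.4853, 0.0112, 0.2538]
tool_rot: [[-0.914, 0.406, 0.001], [0.406, 0.914, -0.0], [-0.001, 0.0, -1.0]]
ft_force: [-1.8, -0.0, 5.6]
grip_width: 0.0294
gripper_force: 50.8
```

Contact at about 8 N, which is in the band. I'll hold.

Request:
servo_tool([
  {"tx": 0, "ty": 0, "tz": 0, "yaw": 0, "claw": 2.4},
  {"tx": 0, "ty": 0, "tz": 0, "yaw": 0, "claw": 2.4},
  {"tx": 0, "ty": 0, "tz": 0, "yaw": 0, "claw": 2.4},
  {"tx": 0, "ty": 0, "tz": 0, "yaw": 0, "claw": 2.4},
  {"tx": 0, "ty": 0, "tz": 0, "yaw": 0, "claw": 2.4},
  {"tx": 0, "ty": 0, "tz": 0, "yaw": 0, "claw": 2.4},
  {"tx": 0, "ty": 0, "tz": 0, "yaw": 0, "claw": 2.4},
  {"tx": 0, "ty": 0, "tz": 0, "yaw": 0, "claw": 2.4},
  {"tx": 0, "ty": 0, "tz": 0, "yaw": 0, "claw": 2.4},
  {"tx": 0, "ty": 0, "tz": 0, "yaw": 0, "claw": 2.4},
  {"tx": 0, "ty": 0, "tz": 0, "yaw": 0, "claw": 2.4},
  {"tx": 0, "ty": 0, "tz": 0, "yaw": 0, "claw": 2.4},
  {"tx": 0, "ty": 0, "tz": 0, "yaw": 0, "claw": 2.4},
  {"tx": 0, "ty": 0, "tz": 0, "yaw": 0, "claw": 2.4},
  {"tx": 0, "ty": 0, "tz": 0, "yaw": 0, "claw": 2.4},
  {"tx": 0, "ty": 0, "tz": 0, "yaw": 0, "claw": 2.4},
  {"tx": 0, "ty": 0, "tz": 0, "yaw": 0, "claw": 2.4},
  {"tx": 0, "ty": 0, "tz": 0, "yaw": 0, "claw": 2.4},
  {"tx": 0, "ty": 0, "tz": 0, "yaw": 0, "claw": 2.4},
  {"tx": 0, "ty": 0, "tz": 0, "yaw": 0, "claw": 2.4},
])

```text
time_s: 16.4
position: [0.4854, 0.0112, 0.2538]
tool_rot: [[-0.914, 0.406, 0.001], [0.406, 0.914, -0.0], [-0.001, 0.0, -1.0]]
ft_force: [-1.7, 0.2, 4.6]
grip_width: 0.0292
gripper_force: 50.8
```

```bash
python3 - <<'E'
from label import *
o=env.observe();print(o['time_s'],o['position'],o['ft_force'],o['wrist_torque'])
snap('scene');label('scene')
b=load('scene')['im'];save('s5',cv2.resize(b[140:240,210:350],(700,500),interpolation=2))
E
```

```text
16.4 [0.48535438 0.01122368 0.2537687 ] [-1.70833897  0.22026137  4.64453297] [ 0.07120697  0.33158845 -0.02941764]
scene px 65 [284.03076923 190.26153846] lo/hi [[0.487, -0.0169, 0.1678], [0.5171, 0.0391, 0.1999]] mid [0.502   0.01105 0.18385] ang [-1.  19.6 28.9]
```

View pics/s5.png

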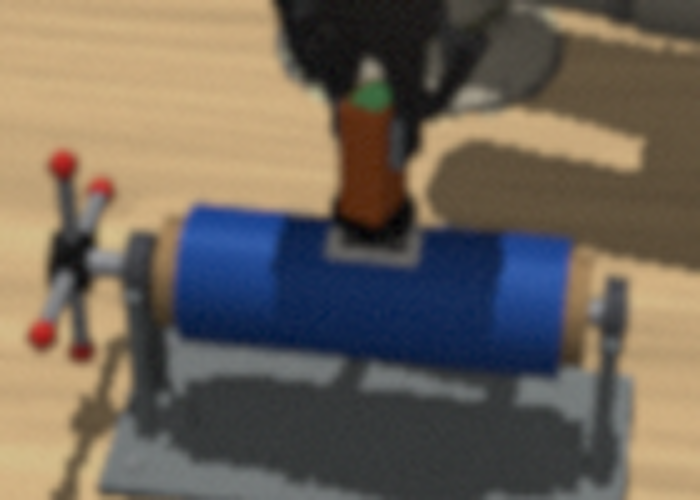

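In the picture the nose sits on the middle of the label, and it was held for over 2 s. Back to the dock now.

Request:
servo_tool([
  {"tx": 0, "ty": 0, "tz": 1, "yaw": 0, "claw": 2.4},
  {"tx": 0, "ty": 0, "tz": 2, "yaw": 0, "claw": 2.4},
  {"tx": 0, "ty": 0, "tz": 2, "yaw": 0, "claw": 2.4},
  {"tx": -0.3, "ty": 2.8, "tz": 0, "yaw": 0, "claw": 2.4},
  {"tx": -0.3, "ty": 3, "tz": 0, "yaw": 0, "claw": 2.4},
  {"tx": -0.3, "ty": 3, "tz": 0, "yaw": 0, "claw": 2.4},
  {"tx": -0.3, "ty": 3, "tz": 0, "yaw": 0, "claw": 2.4},
  {"tx": -0.3, "ty": 3, "tz": 0, "yaw": 0, "claw": 2.4},
  {"tx": -0.3, "ty": 3, "tz": 0, "yaw": 0, "claw": 2.4},
  {"tx": -0.3, "ty": 3, "tz": 0, "yaw": 0, "claw": 2.4},
  {"tx": -0.3, "ty": 3, "tz": 0, "yaw": 0, "claw": 2.4},
  {"tx": -0.3, "ty": 3, "tz": 0, "yaw": 0, "claw": 2.4},
  {"tx": -0.3, "ty": 3, "tz": 0, "yaw": 0, "claw": 2.4},
  {"tx": -0.4, "ty": 2, "tz": 0, "yaw": 0, "claw": 2.4},
  {"tx": 0, "ty": 0, "tz": -4, "yaw": 0, "claw": 2.4},
  {"tx": 0, "ty": 0, "tz": -4, "yaw": 0, "claw": 2.4},
  {"tx": 0, "ty": 0, "tz": -4, "yaw": 0, "claw": 2.4},
  {"tx": 0, "ty": 0, "tz": -4, "yaw": 0, "claw": 2.4},
  {"tx": 0, "ty": 0, "tz": 0, "yaw": 0, "claw": 2.4},
  {"tx": 0, "ty": 0, "tz": 0, "yaw": 0, "claw": 2.4},
])

```text
time_s: 18.45
position: [0.4518, 0.3295, 0.1442]
tool_rot: [[-0.914, 0.406, 0.0], [0.406, 0.914, 0.0], [-0.0, 0.0, -1.0]]
ft_force: [0.5, -0.2, -0.4]
grip_width: 0.0292
gripper_force: 50.0
```

Request:
servo_tool([
  {"tx": -0.05, "ty": 0, "tz": -2, "yaw": 0, "claw": 2.4},
  {"tx": 0, "ty": 0, "tz": -1.5, "yaw": 0, "claw": 2.4},
  {"tx": 0, "ty": 0, "tz": -1, "yaw": 0, "claw": 2.4},
  {"tx": 0, "ty": 0, "tz": -0.4, "yaw": 0, "claw": 2.4},
  {"tx": 0, "ty": 0, "tz": -0.2, "yaw": 0, "claw": 2.4},
  {"tx": 0, "ty": 0, "tz": 0, "yaw": 0, "claw": 2.4},
  {"tx": 0, "ty": 0, "tz": 0, "yaw": 0, "claw": 2.4},
])

```text
time_s: 19.15
position: [0.451, 0.3294, 0.0929]
tool_rot: [[-0.914, 0.406, 0.001], [0.406, 0.914, 0.0], [-0.001, 0.001, -1.0]]
ft_force: [-0.1, 0.4, -1.6]
grip_width: 0.0294
gripper_force: 50.3
```

Request:
servo_tool([
  {"tx": 0, "ty": 0, "tz": -0.06, "yaw": 0, "claw": 2.4},
  {"tx": 0, "ty": 0, "tz": 0, "yaw": 0, "claw": 3.2},
  {"tx": 0, "ty": 0, "tz": 0, "yaw": 0, "claw": 4},
  {"tx": 0, "ty": 0, "tz": 0, "yaw": 0, "claw": 5.5},
  {"tx": 0, "ty": 0, "tz": 0, "yaw": 0, "claw": 7},
  {"tx": 0, "ty": 0, "tz": 0, "yaw": 0, "claw": 7},
  {"tx": 0, "ty": 0, "tz": 2, "yaw": 0, "claw": 7},
  {"tx": 0, "ty": 0, "tz": 4, "yaw": 0, "claw": 7},
  {"tx": 0, "ty": 0, "tz": 4, "yaw": 0, "claw": 7},
  {"tx": 0, "ty": 0, "tz": 4, "yaw": 0, "claw": 7},
  {"tx": 1.5, "ty": 0, "tz": 4, "yaw": 0, "claw": 7},
  {"tx": 2, "ty": 0, "tz": 3, "yaw": 0, "claw": 7},
  {"tx": 1.5, "ty": 0, "tz": 3, "yaw": 0, "claw": 7},
  {"tx": 0, "ty": 0, "tz": 0, "yaw": 0, "claw": 7},
  {"tx": 0, "ty": 0, "tz": 0, "yaw": 0, "claw": 7},
])

```text
time_s: 20.65
position: [0.5007, 0.3292, 0.3312]
tool_rot: [[-0.914, 0.406, -0.0], [0.406, 0.914, -0.0], [0.0, -0.0, -1.0]]
ft_force: [0.0, 0.5, -0.5]
grip_width: 0.07
gripper_force: 0.0
```

```bash
python3 - <<'E'
from label import *
a=snap('wrist');b=snap('scene');snap('top');label('top');label('scene')
s=load('wrist');C=cloud(s)
for nm,lo,hi in(('handletop',.108,.13),('dock',.022,.036)):
    m=(C[...,2]>lo)&(C[...,2]<hi)&(np.hypot(C[...,0]-.451,C[...,1]-.328)<.085)
    p=C[m];print(nm,len(p),cv2.minAreaRect((p[:,:2]*1000).astype(np.float32)),np.median(p[:,2]))
save('f6',np.hstack([a[::2,::2],b[::2,::2]]))
E
```

```text
top px 115 [262.46086957 221.04347826] lo/hi [[0.4678, -0.0177, 0.1633], [0.5079, 0.0381, 0.1829]] mid [0.48785 0.01025 0.1731 ] ang [-26.7   0.2  30.4]
scene px 152 [284.35526316 188.11842105] lo/hi [[0.2473, -0.0288, 0.001], [0.5107, 0.0521, 0.1794]] mid [0.379   0.01165 0.09025] ang [-118.4    5.    28.9]
handletop 1350 ((451.3404235839844, 328.74395751953125), (29.708759307861328, 39.015625), 65.79837036132812) 0.11797463740025282
dock 5542 ((450.5734558105469, 328.98272705078125), (100.28093719482422, 100.15335845947266), 64.66172790527344) 0.029957579726701627
```

View pics/f6.png

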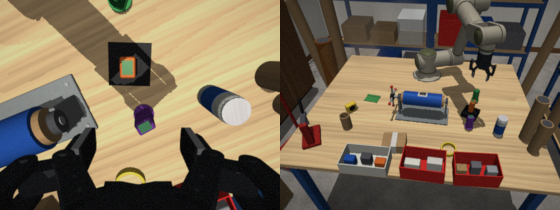

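The reader stands upright in its dock within 1 mm of the hole's middle, at its original height, and the label is on top. I'm handing the job in.

```bash
python3 -c "
from rig import env
print(env.close_job())"
```

```text
the job is handed in; nothing more can be done
None
```

The job is handed in at about 21 s, verdict not shown: the label is on top, the reader was pressed on its middle at about 7 N for over 2 s and is back upright in its dock, and I saw no other item disturbed.

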